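# Drift the extruder die plate into line and fit its bolt

### The arm

A 6-joint arm with a two-finger parallel gripper is mounted at the origin on the work surface. World frame = base frame: x ahead of the robot, y to its left, z up, the work surface at z = 0. Lengths are in m, angles in degrees, forces in N, time in s.
With the tool pointing down it reaches from about 0.35 to 0.875 m from the base axis. Payload 4.2 kg.
Tool frame: the origin (TCP) lies midway between the tips of the shut fingers; the grasp point (between the pads) lies 19 mm behind it; z points along the fingers, y is the direction in which the jaws open and shut (so a half turn about z gives the same grasp; the last joint's range is limited). The gripper opens to 87 mm and grips with 3 to 60 N. Pads are 19 mm wide; open, the fingers measure 117 mm over their backs; the gripper's body (75 mm by 190 mm) begins 51 mm behind the grasp point.
Start: joints at [80.65, 22.042, 0.453, 0, -68.411, -14.817], TCP at [0.256, 0.57, 0.223] pointing down, gripper open.
Joint ranges: [-179.83, 179.83], [-69.29, 118.12], [-61.27, 80.66], [-181.25, 117.63], [-171.15, -9.14], [-177.46, 177.46]. Speed limits (degrees/s): [159.86, 159.86, 180, 180, 180, 180].

### API

Orientations are given as a 3x3 rotation matrix whose columns are the frame's x, y, z axes.
In Python, from station import r gives the robot as it stands.
- The arm moves only by the tool play_rows, never from a script. Its argument "commands" is a list that holds one entry, the list of rows, each a list of 7 numbers: the shift along the world's x, y, z in m, then the turn, a rotation vector about the world's x, y, z in rad, then the closure, from 0 (fully open) to 1 (shut). A call has 1 to 5 rows; each row is the pose to reach, as a shift and turn from the pose commanded when the call began; what a row does not reach only later rows make up. A row lasts 1/10 s, in which the tool goes at most 50 mm and 8.59 degrees, less where a joint would pass 70% of its speed; a pose out of reach is approached as far as the arm can. A call with a gripper value outside its range is refused whole. The fingers move at their own pace and stop on an object; the grip force is fixed at half the most. Time passes only in rows, so rows that repeat a pose let the fingers close. It gives the time, the measured TCP pose, the force and the opening at its end, in the units of the state.
- r.sense(): the state, without advancing time (a new reading comes with each control period).
- r.capture(name): name is "scene" or "top" or "wrist"; returns a dict with "image" (400x640x3 uint8, red, green, blue), "range_z" (400x640 float32, m along the optical axis (not along the pixel's ray), 0 where there is no reading), "intrinsics" (3x3 intrinsics, pixels), "extrinsics" (4x4, takes a point from camera to world coordinates); the wrist camera has in their place "mount" (4x4, takes a point from camera to tool coordinates, whose origin is the TCP and whose axes are the flange's). Camera axes: x right, y up, looking along -z (the intrinsics and any distortion apply to the point x, -y, -z); pixel columns grow to the right and rows downward; lengths in m; the calibration is good to about 2 mm. The wrist camera is an equidistant fisheye: a pixel r from the principal point sees the ray r / f radians off the axis. A picture is of the moment at which its call begins: read the wrist's pose just before it.
- r.finish_job(): hands the job in, once; it reports no verdict.
The state is a dict: "time_s": time; "joints": joint angles; "joint_velocities": joint speeds; "effort": joint torques, N m; "tcp_pos": TCP position; "ee_rot": TCP orientation; "wrist_force": force on the tool from outside, world axes, zero at the start; "moment": the same for the moment, N m; "gripper_width": opening from 0.0 (shut) to 1.0 (fully open).
Only numpy, scipy, OpenCV 4.12 (cv2) and the standard library are available. Lean on these libraries where they do the work, as an engineer would, in place of code of your own. Each camera call takes 0.05 s, during which the arm holds its last target. There are 200 camera calls.

### The job

The die plate on the clay extruder hangs on one bolt and has swung out of line with the flange below. Work the red-handled drift pin gently, by feel, down through the plate's drift hole and the flange hole under it until its collar sits on the plate, so that the holes line up, and leave it there; then fit the loose black-knobbed bolt fully home in the plate's other open hole. Press and lever lightly (30 N is plenty), move the plate only with the drift, not with the gripper, and leave the cup, jar and bowl alone.

Things in the scene. Friction and masses are not known exactly. Their poses are not given: they have to be found in the camera images.
- extruder: Clay extruder, mouth up, fixed: wooden foot 150 x 150 x 12, blue barrel 90 across; origin under the foot's centre, z up. On top a fixed dark steel flange 130 x 160 x 16 (top face 100 above the bench), turned on the barrel by an unmeasured angle (up to 0.15 rad either way). It has 14 and 12.5 mm through holes matching the plate's, open below.
- plate: Aluminium plate 130 x 160 x 8 on the flange, same outline; top 108 above the bench. Origin at its underside on the axis of its fitted bolt (black knob 22 across, 30 tall), z up, 160 edge along y; spans x -110..20, y -80..80. It turns about that axis, stiffly (5 to 8 N at a hole), and stays where left. It has swung counterclockwise from above by an unmeasured amount.
- plate_drift_hole (a point): Centre of the plate's 14 mm drift hole, at its top face: (-75, -60, 8) in the plate's frame. The flange hole under it lies 5 to 26 mm off, clockwise from above on the circle (radius 96) round the plate's origin, starting toward (-0.62, +0.78) in the plate's x, y; how far must be seen, or felt with the tip levering the plate along.
- plate_bolt_hole (a point): Centre of the plate's 12.5 mm bolt hole, at its top face: (-75, 60, 8) in the plate's frame. The flange hole under it comes into line when the drift is home.
- block: Light wooden tool block 80 x 140 x 60, fixed, origin at the centre of its underside, with two 14 mm holes 70 apart along its y; the drift stands in one and the bolt in the other.
- drift: Drift pin standing upright in the block. Origin on its axis at the underside of its steel collar (22 in diameter, 4 thick); z up. Below the origin: 26 of straight 13 mm shank, then 20 of taper down to a flat 10 mm tip at z = -46. Above: square red handle 16 x 16 from z = 4 to 42, sides along its x and y. 120 g. Fully home when its collar rests on the plate's top.
- bolt: Loose bolt standing in the block. Origin on its axis at the underside of its steel collar; z up. Below: plain 10 mm shank 32 long, its last 4 tapering to 7 mm. Above: round knob 22 in diameter, top at z = 30, steel to z = 4 then black. 80 g. It drops in without screwing; fully home when its collar rests on the plate's top.
- cup: White cup, 74 across, 75 high, origin under its centre. Leave alone.
- glaze_jar: Amber glass jar with white lid, 64 across, 90 high, origin under its centre. Leave alone.
- bowl: Blue bowl, 110 across, 45 high, origin under its centre. Leave alone.

How it is judged:
By the outcome, as a careful person would: the job done as asked, in the order asked, and still so for the second after the job is handed in, with the robot touching nothing.
It also fails if it takes over 72 s, if anything falls off the work surface, if the arm or the gripper's body presses on something with over 40 N, if the wrist force passes 120 N, or if a joint passes its speed limit or range.

## Working session

There is one attempt and no reset: what is moved stays moved. The work goes in short steps, Python scripts to look and compute and a tool call to move; the robot and the scene stay as the last step left them, time stands still between calls to the robot, and variables do not carry over. Pictures are saved under pics/ and viewed, about 8 in all and at most 12, crops included, and the job is handed in when it is done.

Besides the shell and the picture viewer there is one more tool, called as name(argument=value, ...), one argument or row to a line, values as JSON. play_rows: Moves the arm, as the interface text tells. Its arguments: {"type":"object","properties":{"commands":{"type":"array","items":{"type":"array","items":{"type":"array","items":{"type":"number"}}}}},"required":["commands"]}

```bash
mkdir -p pics; ls
cat > h.py <<'E'
import numpy as np, cv2
from station import r
def cap(n,tag=None):
    s=r.sense(); d=r.capture(n)
    np.savez(f'pics/{tag or n}.npz',pos=s['tcp_pos'],rot=s['ee_rot'],**d)
    return d
def save(im,name): cv2.imwrite('pics/'+name+'.png',np.ascontiguousarray(im[...,::-1]))
def world(d,u,v,z=None):
    """pixel -> world by range, or on plane z"""
    K=d['intrinsics'];T=d['extrinsics']
    ray=np.array([(u-K[0,2])/K[0,0],-(v-K[1,2])/K[1,1],-1.])
    if z is None:
        p=ray*d['range_z'][int(round(v)),int(round(u))]; return T[:3,:3]@p+T[:3,3]
    w=T[:3,:3]@ray; return T[:3,3]+w*(z-T[2,3])/w[2]
E
python3 - <<'E'
from h import *
for n in('scene','top'):
    d=cap(n); save(d['image'],n); print(n,d['intrinsics'].tolist(),d['extrinsics'].round(3).tolist())
print({k:np.round(v,3).tolist() for k,v in r.sense().items()})
E
```

```text
pics
scene [[485.38135212434605, 0.0, 303.86229882974067], [0.0, 485.38135212434605, 199.92954871636618], [0.0, 0.0, 1.0]] [[0.821, -0.318, 0.475, 1.102], [0.572, 0.457, -0.682, -0.733], [-0.0, 0.831, 0.557, 0.705], [0.0, 0.0, 0.0, 1.0]]
top [[489.21365154706064, 0.0, 320.663907577822], [0.0, 489.21365154706064, 197.3577369156261], [0.0, 0.0, 1.0]] [[-0.071, 0.97, -0.231, 0.293], [-0.997, -0.07, 0.012, 0.059], [-0.004, 0.232, 0.973, 1.297], [0.0, 0.0, 0.0, 1.0]]
{'time_s': 0.1, 'joints': [80.651, 22.086, 0.39, -0.027, -68.411, -14.815], 'joint_velocities': [-0.043, -0.161, 0.168, 0.056, -0.029, -0.026], 'effort': [-0.0, -39.169, 18.793, 4.232, 0.013, -0.0], 'tcp_pos': [0.256, 0.57, 0.222], 'ee_rot': [[0.912, -0.41, -0.001], [-0.41, -0.912, -0.002], [0.0, 0.002, -1.0]], 'wrist_force': [0.498, -0.638, 0.204], 'moment': [0.018, 0.025, -0.034], 'gripper_width': 1.002}
```

View pics/top.png

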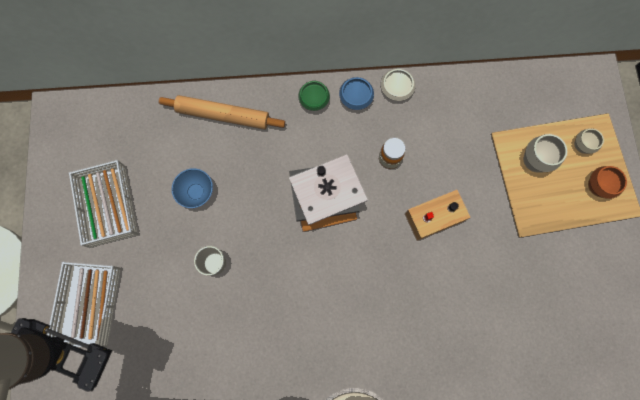

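View pics/scene.png

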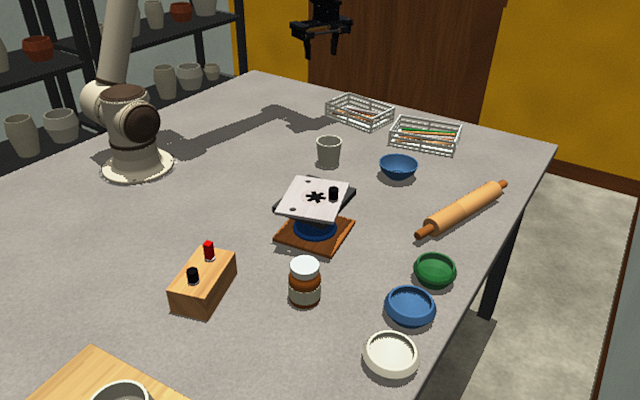

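Top view: plate centred about (328,188) with its fitted knob at (321,171); block about (439,214) with the red drift at (430,216) and black bolt at (453,207); jar (393,151), cup (210,261), bowl (193,189). I'll enlarge the plate and block in both views.

Run:
```python
import numpy as np,cv2
from h import save
t=np.load('pics/top.npz')['image'];s=np.load('pics/scene.npz')['image']
def c(im,x,y,w,h,k): return cv2.resize(im[y:y+h,x:x+w],None,fx=k,fy=k,interpolation=cv2.INTER_CUBIC)
a=np.hstack([c(t,280,145,100,75,4),c(t,395,180,100,75,4)])
b=np.hstack([c(s,265,165,100,75,4),c(s,155,230,100,75,4)])
save(np.vstack([a,b]),'crops')
```

```text
(no output)
```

View pics/crops.png

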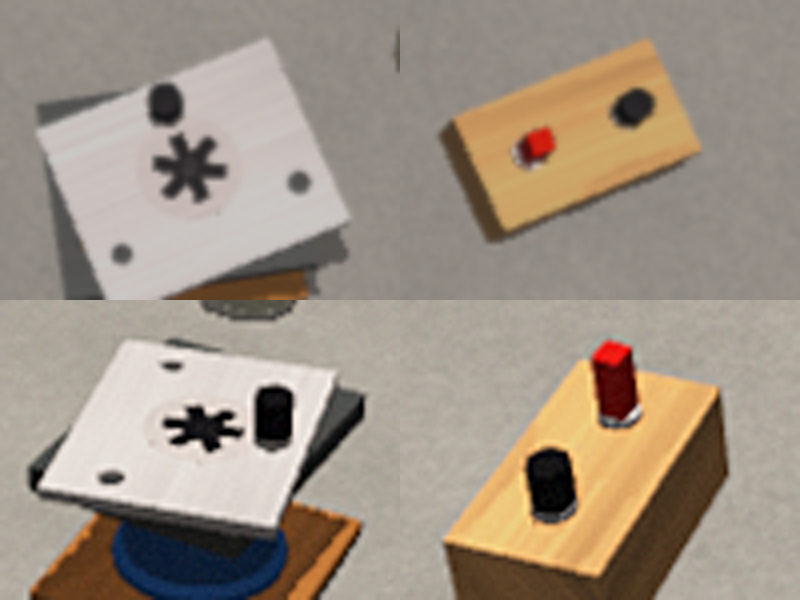

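Enlarged: top view drift hole at (354.4,190.1), bolt hole at (310.1,207.9); in the scene view (292.4,208.9) and (307.6,180.9). Handle top centre at top (429.9,213.9), bolt knob top at (453.2,204.8). The flange shows about 13° clockwise of the plate.

Run:
```python
from h import *
t=dict(np.load('pics/top.npz'));s=dict(np.load('pics/scene.npz'))
def both(n,a,b,z): print(n,world(t,*a,z).round(4)[:2],world(s,*b,z).round(4)[:2])
o=-.375
both('drifthole',(280+299/4+o,145+182/4+o),(265+111/4+o,165+177/4+o),.108)
both('bolthole',(280+122/4+o,145+253/4+o),(265+172/4+o,165+65/4+o),.108)
both('fitted knob top',(280+165/4+o,145+97/4+o),(265+275/4+o,165+92/4+o),.138)
both('drift top',(395+141/4+o,180+137/4+o),(155+212/4+o,230+53/4+o),.102)
both('bolt top',(395+236/4+o,180+100/4+o),(155+149/4+o,230+157/4+o),.090)
# block + flange from range
K=t['intrinsics'];T=t['extrinsics'];v,u=np.mgrid[:400,:640];Z=t['range_z']
P=np.stack([(u-K[0,2])/K[0,0]*Z,-(v-K[1,2])/K[1,1]*Z,-Z],-1)@T[:3,:3].T+T[:3,3]
for n,(x,y,w,h),lo,hi in(('block',(395,180,90,65),.05,.07),('plate',(280,145,100,80),.104,.112),('flange+plate',(280,145,100,80),.094,.112)):
    q=P[y:y+h,x:x+w].reshape(-1,3);m=(q[:,2]>lo)&(q[:,2]<hi);print(n,m.sum(),np.median(q[m,2]).round(4),cv2.minAreaRect(q[m,:2].astype(np.float32)*1000))
q=P[185:200,300:340,2]; print(np.round(q[::4,::4],4))
# flange left edge: per row, leftmost px of flange and of plate
g=t['image'].astype(int).sum(2)
for vv in range(170,222,4): print(vv,g[vv,284:314].tolist())
```

```text
drifthole [ 0.5884 -0.0416] [ 0.5915 -0.0443]
bolthole [0.5509 0.072 ] [0.5533 0.0692]
fitted knob top [0.6408 0.0387] [0.6429 0.0378]
drift top [ 0.5157 -0.2242] [ 0.5181 -0.2279]
bolt top [ 0.5373 -0.2897] [ 0.537  -0.2911]
block 1547 0.0598 ((524.2385864257812, -257.0197448730469), (80.65518188476562, 141.99224853515625), 18.33791160583496)
plate 2832 0.1082 ((594.9869995117188, 32.61772155761719), (142.0103302001953, 183.33050537109375), 14.294530868530273)
flange+plate 3343 0.1077 ((596.15380859375, 30.208396911621094), (147.9973907470703, 183.52293395996094), 11.570258140563965)
[[0.1063 0.1083 0.1063 0.1085 0.1082 0.1124 0.1075 0.1076 0.1088 0.1094]
 [0.1066 0.1083 0.1095 0.1036 0.111  0.1075 0.106  0.1048 0.1086 0.1093]
 [0.1084 0.1114 0.107  0.1071 0.113  0.1093 0.1088 0.1075 0.111  0.1068]
 [0.1111 0.1083 0.1099 0.1119 0.1064 0.108  0.1094 0.1103 0.1099 0.1087]]
170 [416, 417, 419, 413, 407, 391, 366, 361, 338, 326, 302, 277, 269, 261, 256, 255, 253, 250, 247, 257, 296, 359, 434, 464, 547, 576, 588, 590, 588, 585]
174 [413, 412, 417, 421, 407, 341, 272, 252, 255, 276, 305, 
[... 1099 characters left out ...]
 303, 505, 571, 586, 588, 588, 586, 585, 584, 585, 581, 582, 585, 587, 589, 589]
206 [418, 422, 429, 429, 421, 416, 410, 409, 407, 398, 301, 251, 246, 247, 245, 230, 315, 522, 578, 585, 586, 586, 588, 575, 500, 382, 326, 384, 498, 575]
210 [423, 419, 414, 412, 414, 417, 413, 408, 412, 416, 358, 276, 249, 246, 243, 243, 241, 259, 377, 548, 589, 593, 595, 577, 451, 364, 327, 348, 467, 564]
214 [414, 414, 411, 415, 414, 411, 416, 419, 412, 408, 402, 323, 263, 250, 248, 247, 249, 250, 251, 310, 514, 580, 589, 590, 589, 587, 587, 589, 591, 592]
218 [406, 415, 413, 416, 413, 422, 422, 405, 399, 406, 411, 383, 293, 257, 253, 253, 250, 243, 239, 237, 242, 326, 525, 582, 592, 594, 595, 596, 596, 594]
```

play_rows(
  commands=[
    [[0.016, -0.048, 0.006, 0, 0, -0.05, 0], [0.032, -0.096, 0.012, 0, 0, -0.1, 0], [0.048, -0.144, 0.018, 0, 0, -0.15, 0], [0.064, -0.192, 0.024, 0, 0, -0.2, 0], [0.08, -0.24, 0.03, 0, 0, -0.25, 0]],
  ],
)

```text
time_s: 0.6
tcp_pos: [0.3344, 0.3325, 0.2519]
ee_rot: [[0.782, -0.624, -0.0], [-0.624, -0.782, -0.001], [0.0, 0.001, -1.0]]
wrist_force: [0.7, -0.6, 0.2]
gripper_width: 1.002
```

play_rows(
  commands=[
    [[0.016, -0.048, 0, 0, 0, -0.05, 0], [0.032, -0.096, 0, 0, 0, -0.1, 0], [0.048, -0.144, 0, 0, 0, -0.15, 0], [0.064, -0.192, 0, 0, 0, -0.2, 0], [0.08, -0.24, 0, 0, 0, -0.25, 0]],
  ],
)

```text
time_s: 1.1
tcp_pos: [0.4133, 0.0955, 0.252]
ee_rot: [[0.603, -0.798, 0.0], [-0.798, -0.603, 0.0], [-0.0, -0.0, -1.0]]
wrist_force: [2.4, 0.5, -0.5]
gripper_width: 1.001
```

play_rows(
  commands=[
    [[0.016, -0.045, 0, 0, 0, -0.07, 0], [0.032, -0.09, 0, 0, 0, -0.14, 0], [0.048, -0.135, 0, 0, 0, -0.21, 0], [0.064, -0.18, 0, 0, 0, -0.28, 0], [0.072, -0.22, 0, 0, 0, -0.334, 0]],
  ],
)

```text
time_s: 1.6
tcp_pos: [0.4858, -0.1247, 0.2515]
ee_rot: [[0.307, -0.952, -0.001], [-0.952, -0.307, -0.0], [-0.0, 0.001, -1.0]]
wrist_force: [-0.1, 0.4, -0.3]
gripper_width: 0.999
```

```bash
cat >> h.py <<'E'
def wworld(d,pos,rot,u,v,z):
    """wrist fisheye pixel -> world point on plane z"""
    K=d['intrinsics'];a=(u-K[0,2])/K[0,0];b=(v-K[1,2])/K[1,1];th=np.hypot(a,b)
    s=np.sin(th)/max(th,1e-9);ray=np.array([a*s,-b*s,-np.cos(th)])
    M=d['mount'];R=np.array(rot);c=R@M[:3,3]+np.array(pos);w=R@M[:3,:3]@ray
    return c+w*(z-c[2])/w[2]
E
python3 - <<'E'
from h import *
d=cap('wrist','w1');save(d['image'],'w1');print(d['mount'].round(4).tolist(),d['intrinsics'].tolist())
E
```

```text
[[0.0001, 0.9526, 0.3042, 0.0843], [1.0, -0.0003, 0.0004, 0.0005], [0.0004, 0.3042, -0.9526, -0.164], [0.0, 0.0, 0.0, 1.0]] [[309.70691628693146, 0.0, 317.53839237261957], [0.0, 309.70691628693146, 195.01512242918386], [0.0, 0.0, 1.0]]
```

View pics/w1.png

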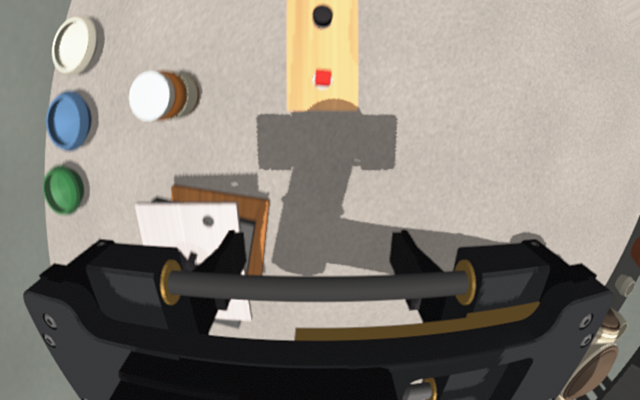

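Wrist view: red handle top at (323,77), knob at (322,15), both square to the tool; drift hole at (208,221). The handle's sides follow the block, so the present tool yaw suits it.

Run:
```python
from h import *
d=dict(np.load('pics/w1.npz'));f=lambda u,v,z:print(wworld(d,d['pos'],d['rot'],u,v,z).round(4))
f(323,76,.102);f(322,14,.09);f(208,221,.108)
im=d['image'].astype(int);red=(im[...,0]>200)&(im[...,1]<70)
v,u=np.nonzero(red[60:100,300:350]);print(u.mean()+300,v.mean()+60,len(u));f(u.mean()+300,v.mean()+60,.102)
print(cv2.minAreaRect(np.stack([u,v],1).astype(np.float32)))
t=dict(np.load('pics/top.npz'))
a=world(t,290.8,186,.1);b=world(t,295.7,218,.1);c=world(t,290.7,182,.108);e=world(t,305.1,218,.108)
for p,q in((a,b),(c,e)): print('edge yaw',np.degrees(np.arctan2(*(p-q)[1::-1])))
```

```text
[ 0.5134 -0.2292  0.102 ]
[ 0.5351 -0.294   0.09  ]
[ 0.5888 -0.0447  0.108 ]
322.5796178343949 77.59235668789809 157
[ 0.5133 -0.2275  0.102 ]
((22.553848266601562, 17.569231033325195), (12.899612426757812, 12.155403137207031), 7.125016689300537)
edge yaw 5.172991998324587
edge yaw 17.771952857510097
```

play_rows(
  commands=[
    [[0.012, -0.045, -0.01, 0, 0, 0, 0], [0.024, -0.085, -0.03, 0, 0, 0, 0], [0.029, -0.102, -0.06, 0, 0, 0, 0], [0.029, -0.102, -0.09, 0, 0, 0, 0], [0.029, -0.102, -0.1, 0, 0, 0, 0]],
  ],
)

```text
time_s: 2.15
tcp_pos: [0.5119, -0.2245, 0.148]
ee_rot: [[0.308, -0.951, -0.008], [-0.951, -0.308, 0.002], [-0.004, 0.007, -1.0]]
wrist_force: [-0.7, -0.0, 0.1]
gripper_width: 1.003
```

Run:
```python
from h import *
d=cap('wrist','w2');save(d['image'],'w2');print(r.sense()['tcp_pos'],r.sense()['wrist_force'])
im=d['image'].astype(int);red=(im[...,0]>190)&(im[...,1]<60)
n,l,st,ce=cv2.connectedComponentsWithStats(red.astype(np.uint8))
for i in range(1,n):
    if st[i,4]>60: print(st[i],ce[i],wworld(d,d['pos'],d['rot'],*ce[i],.102).round(4))
```

```text
[ 0.51204317 -0.22411836  0.14812581] [-0.56316164  0.49507801 -0.19724526]
```

View pics/w2.png

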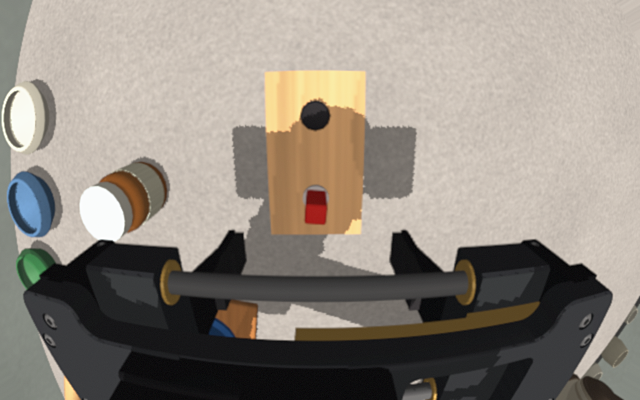

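Handle top face at about (315.5,214), knob (315,114), block square to the picture.

Run:
```python
from h import *
d=dict(np.load('pics/w2.npz'));f=lambda u,v,z:print(wworld(d,d['pos'],d['rot'],u,v,z).round(4))
f(316,214,.102);f(315,113,.09);print(d['pos'],d['rot'].round(3).tolist())
f(316,189,.064)
```

```text
[ 0.513  -0.2268  0.102 ]
[ 0.5357 -0.2948  0.09  ]
[ 0.51185809 -0.22451917  0.14802663] [[0.308, -0.951, -0.008], [-0.951, -0.308, 0.002], [-0.004, 0.007, -1.0]]
[ 0.5153 -0.2339  0.064 ]
```

play_rows(
  commands=[
    [[-0.001, 0, -0.03, 0, 0, 0, 0], [-0.001, 0, -0.055, 0, 0, 0, 0], [-0.001, 0, -0.075, 0, 0, 0, 0], [-0.001, 0, -0.085, 0, 0, 0, 0.2], [-0.001, 0, -0.085, 0, 0, 0, 0.5]],
  ],
)

```text
time_s: 2.7
tcp_pos: [0.5134, -0.2241, 0.0668]
ee_rot: [[0.311, -0.95, -0.001], [-0.95, -0.311, -0.0], [-0.0, 0.001, -1.0]]
wrist_force: [0.0, -0.4, 0.3]
gripper_width: 0.894
```

play_rows(
  commands=[
    [[0, 0, 0, 0, 0, 0, 0.7], [0, 0, 0, 0, 0, 0, 0.8], [0, 0, 0, 0, 0, 0, 0.85], [0, 0, 0, 0, 0, 0, 0.9], [0, 0, 0, 0, 0, 0, 1]],
  ],
)

```text
time_s: 3.2
tcp_pos: [0.5136, -0.2245, 0.0674]
ee_rot: [[0.31, -0.951, 0.001], [-0.951, -0.31, -0.0], [0.0, -0.001, -1.0]]
wrist_force: [0.3, -0.7, 0.5]
gripper_width: 0.45
```

play_rows(
  commands=[
    [[0, 0, 0, 0, 0, 0, 1], [0, 0, 0, 0, 0, 0, 1], [0, 0, 0, 0, 0, 0, 1]],
  ],
)

```text
time_s: 3.5
tcp_pos: [0.5134, -0.2245, 0.067]
ee_rot: [[0.31, -0.951, -0.0], [-0.951, -0.31, -0.0], [-0.0, 0.0, -1.0]]
wrist_force: [0.1, 0.4, -0.3]
gripper_width: 0.184
```

play_rows(
  commands=[
    [[0, 0, 0, 0, 0, 0, 1], [0, 0, 0, 0, 0, 0, 1], [0, 0, 0.02, 0, 0, 0, 1], [0, 0, 0.05, 0, 0, 0, 1], [0, 0, 0.09, 0, 0, 0, 1]],
  ],
)

```text
time_s: 4.0
tcp_pos: [0.5119, -0.224, 0.1559]
ee_rot: [[0.309, -0.951, -0.005], [-0.951, -0.309, 0.001], [-0.003, 0.005, -1.0]]
wrist_force: [0.1, 0.4, -1.6]
gripper_width: 0.181
```

play_rows(
  commands=[
    [[0.01, 0.03, 0.03, 0, 0, -0.14, 1], [0.025, 0.075, 0.04, 0, 0, -0.28, 1], [0.04, 0.12, 0.04, 0, 0, -0.42, 1], [0.05, 0.15, 0.04, 0, 0, -0.56, 1], [0.055, 0.165, 0.04, 0, 0, -0.7, 1]],
  ],
)

```text
time_s: 4.5
tcp_pos: [0.5689, -0.0567, 0.1968]
ee_rot: [[-0.379, -0.926, 0.0], [-0.926, 0.379, 0.001], [-0.001, 0.0, -1.0]]
wrist_force: [-1.0, 0.3, -0.5]
gripper_width: 0.182
```

play_rows(
  commands=[
    [[0.003, 0.003, 0, 0, 0, -0.1, 1], [0.006, 0.006, 0, 0, 0, -0.2, 1], [0.008, 0.009, 0, 0, 0, -0.3, 1], [0.008, 0.009, 0, 0, 0, -0.3, 1]],
  ],
)

```text
time_s: 4.9
tcp_pos: [0.5763, -0.05, 0.1965]
ee_rot: [[-0.632, -0.775, -0.001], [-0.775, 0.632, 0.0], [0.0, 0.001, -1.0]]
wrist_force: [-0.0, -1.0, -1.1]
gripper_width: 0.184
```

Run:
```python
from h import *
s=r.sense();print(s['tcp_pos'],s['ee_rot'].tolist(),s['wrist_force'],s['joints'])
d=cap('wrist','w3');t=cap('top','t3');s=cap('scene','s3')
def c(im,x,y,w,h,k): return cv2.resize(im[y:y+h,x:x+w],None,fx=k,fy=k,interpolation=cv2.INTER_CUBIC)
save(np.vstack([c(d['image'],120,60,400,200,2)[:, :800],np.hstack([c(t['image'],290,130,100,50,4),c(s['image'],250,150,100,50,4)])]),'v3')
```

```text
[ 0.57628726 -0.05004258  0.19645067] [[-0.6321859414210353, -0.7748161765828508, -0.000909931388631916], [-0.7748165716110467, 0.6321860959825584, 0.00014283989445136716], [0.00046457131130883846, 0.0007953312920872135, -0.9999995758107263]] [-0.04353418 -1.00037298 -1.14970873] [ 1.10638392e+01  1.86953519e+01 -8.49350753e+00 -2.02684468e-02
 -6.28607377e+01 -5.02661836e+01]
```

View pics/v3.png

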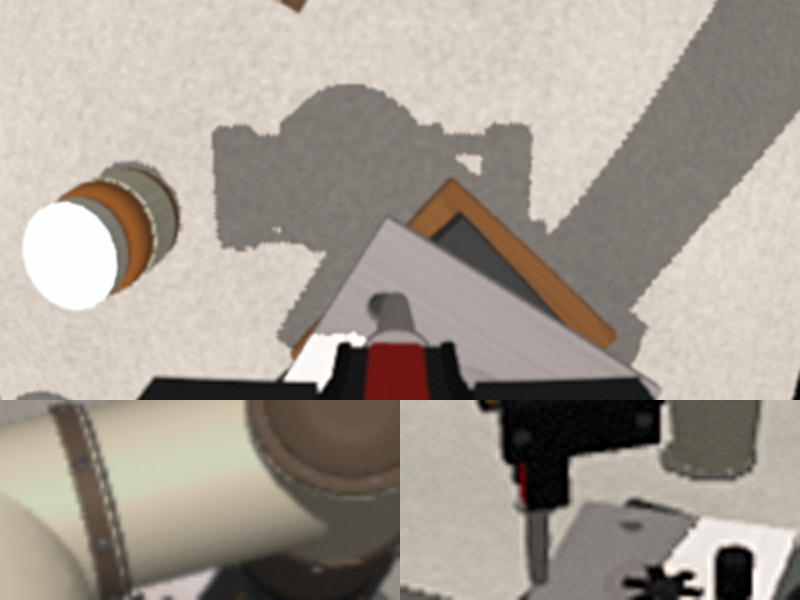

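Pin held between the fingers, tip at crop (395,297), i.e. about (317,209) in the wrist picture; the drift hole peeks out behind it at crop (378,305). A closer crop to measure.

Run:
```python
from h import *
d=dict(np.load('pics/w3.npz'));c=d['image'][185:250,280:360]
save(cv2.resize(c,None,fx=9,fy=9,interpolation=cv2.INTER_CUBIC),'v4')
for p in((317.2,209),):print(wworld(d,d['pos'],d['rot'],*p,.1435))
```

```text
[ 0.57367458 -0.05344265  0.1435    ]
```

View pics/v4.png

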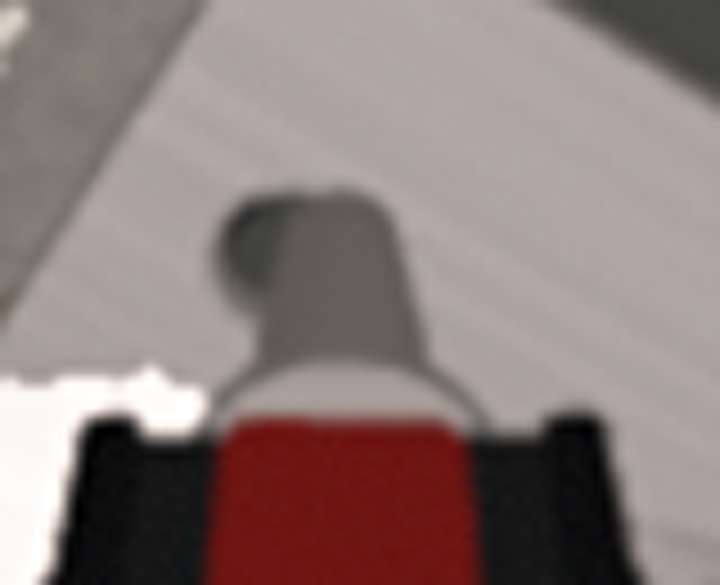

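Run:
```python
from h import *
d=dict(np.load('pics/w3.npz'));f=lambda u,v,z:wworld(d,d['pos'],d['rot'],280+u/9-.44,185+v/9-.44,z)
tip=f(342,235,.1435);h=f(277,249,.108);print(tip,h,h-tip)
```

```text
[ 0.57430914 -0.05223938  0.1435    ] [ 0.58851404 -0.04474141  0.108     ] [ 0.0142049   0.00749797 -0.0355    ]
```

play_rows(
  commands=[
    [[0.014, 0.0075, 0, 0, 0, 0, 1], [0.014, 0.0075, -0.015, 0, 0, 0, 1], [0.014, 0.0075, -0.025, 0, 0, 0, 1], [0.014, 0.0075, -0.03, 0, 0, 0, 1], [0.014, 0.0075, -0.03, 0, 0, 0, 1]],
  ],
)

```text
time_s: 5.55
tcp_pos: [0.5896, -0.0433, 0.166]
ee_rot: [[-0.633, -0.774, -0.002], [-0.774, 0.633, -0.0], [0.002, 0.001, -1.0]]
wrist_force: [0.8, 0.1, -0.3]
gripper_width: 0.181
```

play_rows(
  commands=[
    [[0, 0, -0.003, 0, 0, 0, 1], [0, 0, -0.006, 0, 0, 0, 1], [0, 0, -0.006, 0, 0, 0, 1]],
  ],
)

```text
time_s: 5.85
tcp_pos: [0.5902, -0.043, 0.1608]
ee_rot: [[-0.633, -0.774, -0.0], [-0.774, 0.633, 0.0], [0.0, 0.0, -1.0]]
wrist_force: [-0.7, 0.2, -0.5]
gripper_width: 0.181
```

play_rows(
  commands=[
    [[0, 0, -0.002, 0, 0, 0, 1], [0, 0, -0.003, 0, 0, 0, 1], [0, 0, -0.003, 0, 0, 0, 1]],
  ],
)

```text
time_s: 6.15
tcp_pos: [0.5903, -0.043, 0.1579]
ee_rot: [[-0.633, -0.774, -0.0], [-0.774, 0.633, -0.0], [0.0, 0.0, -1.0]]
wrist_force: [-0.2, 0.2, -1.4]
gripper_width: 0.182
```

play_rows(
  commands=[
    [[0, 0, -0.001, 0, 0, 0, 1], [0, 0, -0.002, 0, 0, 0, 1], [0, 0, -0.002, 0, 0, 0, 1]],
  ],
)

```text
time_s: 6.45
tcp_pos: [0.5903, -0.043, 0.1558]
ee_rot: [[-0.633, -0.774, -0.0], [-0.774, 0.633, -0.0], [0.0, 0.0, -1.0]]
wrist_force: [-0.3, 0.3, -1.7]
gripper_width: 0.176
```

play_rows(
  commands=[
    [[0, 0, -0.001, 0, 0, 0, 1], [0, 0, -0.002, 0, 0, 0, 1], [0, 0, -0.002, 0, 0, 0, 1]],
  ],
)

```text
time_s: 6.75
tcp_pos: [0.5903, -0.043, 0.1538]
ee_rot: [[-0.633, -0.774, -0.0], [-0.774, 0.633, 0.0], [0.0, 0.0, -1.0]]
wrist_force: [-0.4, -0.5, -0.9]
gripper_width: 0.183
```

play_rows(
  commands=[
    [[0, 0, -0.001, 0, 0, 0, 1], [0, 0, -0.001, 0, 0, 0, 1]],
  ],
)

```text
time_s: 6.95
tcp_pos: [0.5905, -0.0429, 0.153]
ee_rot: [[-0.633, -0.774, 0.0], [-0.774, 0.633, 0.0], [-0.0, -0.0, -1.0]]
wrist_force: [-0.3, 0.1, 0.4]
gripper_width: 0.182
```

play_rows(
  commands=[
    [[0, 0, -0.001, 0, 0, 0, 1], [0, 0, -0.001, 0, 0, 0, 1]],
  ],
)

```text
time_s: 7.15
tcp_pos: [0.5906, -0.043, 0.1529]
ee_rot: [[-0.632, -0.775, 0.001], [-0.775, 0.632, -0.0], [-0.0, -0.001, -1.0]]
wrist_force: [-1.5, 0.6, 5.4]
gripper_width: 0.184
```

play_rows(
  commands=[
    [[-0.001, 0.0007, 0.0005, 0, 0, 0, 1], [-0.002, 0.0014, 0.0005, 0, 0, 0, 1], [-0.003, 0.0021, 0.0005, 0, 0, 0, 1], [-0.0042, 0.0028, 0.0005, 0, 0, 0, 1]],
  ],
)

```text
time_s: 7.55
tcp_pos: [0.5878, -0.0405, 0.153]
ee_rot: [[-0.632, -0.775, 0.004], [-0.775, 0.632, -0.001], [-0.002, -0.004, -1.0]]
wrist_force: [4.0, -3.7, -0.3]
gripper_width: 0.184
```

play_rows(
  commands=[
    [[-0.001, 0.0008, 0, 0, 0, 0, 1], [-0.002, 0.0016, 0, 0, 0, 0, 1], [-0.003, 0.0024, 0, 0, 0, 0, 1], [-0.0039, 0.0031, 0, 0, 0, 0, 1]],
  ],
)

```text
time_s: 7.95
tcp_pos: [0.5844, -0.0377, 0.153]
ee_rot: [[-0.632, -0.775, 0.005], [-0.775, 0.632, -0.001], [-0.002, -0.005, -1.0]]
wrist_force: [5.2, -4.4, -0.3]
gripper_width: 0.179
```

play_rows(
  commands=[
    [[-0.001, 0.0008, -0.0005, 0, 0, 0, 1], [-0.002, 0.0016, -0.0005, 0, 0, 0, 1], [-0.003, 0.0025, -0.0005, 0, 0, 0, 1], [-0.0039, 0.0033, -0.0005, 0, 0, 0, 1]],
  ],
)

```text
time_s: 8.35
tcp_pos: [0.5809, -0.0346, 0.153]
ee_rot: [[-0.632, -0.775, 0.006], [-0.775, 0.632, -0.001], [-0.003, -0.006, -1.0]]
wrist_force: [5.6, -4.8, 0.1]
gripper_width: 0.181
```

play_rows(
  commands=[
    [[-0.0009, 0.0008, -0.0003, 0, 0, 0, 1], [-0.0018, 0.0017, -0.0003, 0, 0, 0, 1], [-0.0018, 0.0017, -0.0003, 0, 0, 0, 1]],
  ],
)

```text
time_s: 8.65
tcp_pos: [0.579, -0.0329, 0.1529]
ee_rot: [[-0.632, -0.775, 0.006], [-0.775, 0.632, -0.001], [-0.003, -0.006, -1.0]]
wrist_force: [4.4, -4.2, 1.8]
gripper_width: 0.181
```

play_rows(
  commands=[
    [[-0.0007, 0.0007, -0.0003, 0, 0, 0, 1], [-0.0014, 0.0013, -0.0003, 0, 0, 0, 1], [-0.0022, 0.002, -0.0003, 0, 0, 0, 1]],
  ],
)

```text
time_s: 8.95
tcp_pos: [0.5772, -0.0311, 0.1529]
ee_rot: [[-0.632, -0.775, 0.007], [-0.775, 0.632, -0.002], [-0.003, -0.006, -1.0]]
wrist_force: [4.9, -5.6, 1.9]
gripper_width: 0.181
```

play_rows(
  commands=[
    [[-0.0005, 0.0005, 0, 0, 0, 0, 1], [-0.0011, 0.001, 0, 0, 0, 0, 1], [-0.0011, 0.001, 0, 0, 0, 0, 1]],
  ],
)

```text
time_s: 9.25
tcp_pos: [0.5759, -0.0298, 0.1529]
ee_rot: [[-0.632, -0.775, 0.006], [-0.775, 0.632, -0.001], [-0.003, -0.006, -1.0]]
wrist_force: [4.4, -5.1, 3.7]
gripper_width: 0.183
```

play_rows(
  commands=[
    [[-0.0005, 0.0005, 0, 0, 0, 0, 1], [-0.0011, 0.001, 0, 0, 0, 0, 1], [-0.0011, 0.001, 0, 0, 0, 0, 1]],
  ],
)

```text
time_s: 9.55
tcp_pos: [0.5748, -0.0287, 0.1529]
ee_rot: [[-0.632, -0.775, 0.006], [-0.775, 0.632, -0.001], [-0.003, -0.006, -1.0]]
wrist_force: [4.5, -4.1, 2.8]
gripper_width: 0.179
```

play_rows(
  commands=[
    [[-0.0005, 0.0005, 0, 0, 0, 0, 1], [-0.0011, 0.0011, 0, 0, 0, 0, 1], [-0.0011, 0.0011, 0, 0, 0, 0, 1]],
  ],
)

```text
time_s: 9.85
tcp_pos: [0.5736, -0.0275, 0.1528]
ee_rot: [[-0.632, -0.775, 0.006], [-0.775, 0.632, -0.001], [-0.003, -0.005, -1.0]]
wrist_force: [3.4, -3.7, 3.0]
gripper_width: 0.181
```

play_rows(
  commands=[
    [[-0.0005, 0.0005, 0, 0, 0, 0, 1], [-0.001, 0.0011, 0, 0, 0, 0, 1], [-0.001, 0.0011, 0, 0, 0, 0, 1]],
  ],
)

```text
time_s: 10.15
tcp_pos: [0.5725, -0.0264, 0.1527]
ee_rot: [[-0.632, -0.775, 0.006], [-0.775, 0.632, -0.001], [-0.003, -0.005, -1.0]]
wrist_force: [4.0, -3.1, 2.3]
gripper_width: 0.179
```

play_rows(
  commands=[
    [[-0.0004, 0.0004, -0.0002, 0, 0, 0, 1], [-0.0007, 0.0007, -0.0004, 0, 0, 0, 1], [-0.0007, 0.0007, -0.0004, 0, 0, 0, 1]],
  ],
)

```text
time_s: 10.45
tcp_pos: [0.5718, -0.0257, 0.1525]
ee_rot: [[-0.632, -0.775, 0.006], [-0.775, 0.632, -0.001], [-0.003, -0.005, -1.0]]
wrist_force: [3.7, -4.1, 3.2]
gripper_width: 0.182
```

play_rows(
  commands=[
    [[-0.0004, 0.0004, 0, 0, 0, 0, 1], [-0.0007, 0.0007, 0, 0, 0, 0, 1], [-0.0007, 0.0007, 0, 0, 0, 0, 1]],
  ],
)

```text
time_s: 10.75
tcp_pos: [0.5711, -0.0249, 0.1524]
ee_rot: [[-0.632, -0.775, 0.006], [-0.775, 0.632, -0.001], [-0.003, -0.005, -1.0]]
wrist_force: [3.5, -3.0, 3.2]
gripper_width: 0.18
```

Run:
```python
from h import *
d=cap('wrist','w5');s=cap('scene','s5');t=cap('top','t5')
def c(im,x,y,w,h,k): return cv2.resize(im[y:y+h,x:x+w],None,fx=k,fy=k,interpolation=cv2.INTER_CUBIC)
save(np.vstack([c(d['image'],160,100,320,120,2.5),np.hstack([c(s['image'],240,140,100,75,4),c(t['image'],270,140,100,75,4)])]),'v5')
```

```text
(no output)
```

View pics/v5.png

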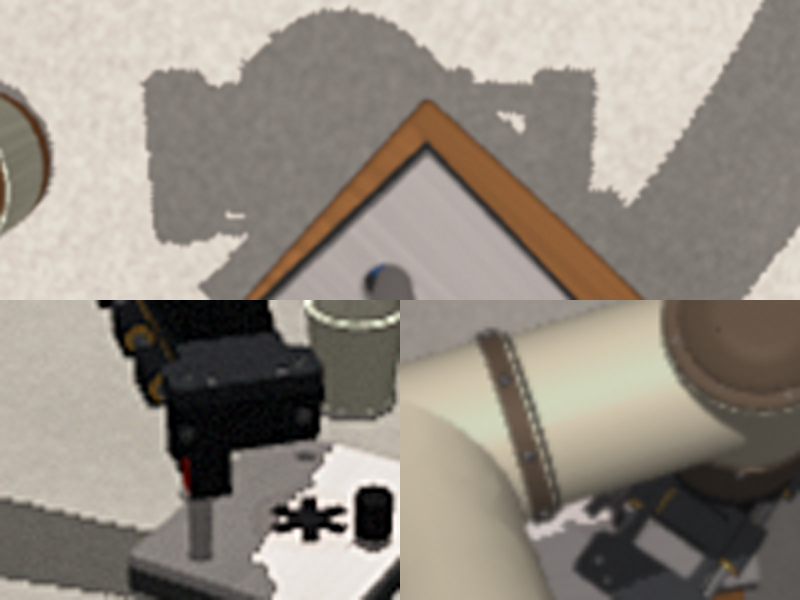

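The plate outline now matches the flange, and blue barrel shows through the hole on the trailing side at crop (375,275). So the tip has passed the flange hole's centre; I'll ease back within the play, with light down pressure.

play_rows(
  commands=[
    [[0.0004, -0.0004, -0.0003, 0, 0, 0, 1], [0.0007, -0.0007, -0.0006, 0, 0, 0, 1], [0.0007, -0.0007, -0.0006, 0, 0, 0, 1]],
  ],
)

```text
time_s: 11.2
tcp_pos: [0.5709, -0.0254, 0.1511]
ee_rot: [[-0.632, -0.775, 0.003], [-0.775, 0.632, -0.0], [-0.002, -0.003, -1.0]]
wrist_force: [4.9, -3.4, 2.9]
gripper_width: 0.18
```

play_rows(
  commands=[
    [[0.0004, -0.0004, 0, 0, 0, 0, 1], [0.0007, -0.0007, 0, 0, 0, 0, 1], [0.0007, -0.0007, 0, 0, 0, 0, 1]],
  ],
)

```text
time_s: 11.5
tcp_pos: [0.5708, -0.0257, 0.1506]
ee_rot: [[-0.633, -0.775, 0.002], [-0.775, 0.633, 0.0], [-0.001, -0.001, -1.0]]
wrist_force: [4.6, -1.2, 2.0]
gripper_width: 0.18
```

play_rows(
  commands=[
    [[0.0004, -0.0004, 0, 0, 0, 0, 1], [0.0007, -0.0007, 0, 0, 0, 0, 1], [0.0007, -0.0007, 0, 0, 0, 0, 1]],
  ],
)

```text
time_s: 11.8
tcp_pos: [0.5708, -0.0263, 0.1502]
ee_rot: [[-0.633, -0.774, -0.0], [-0.774, 0.633, 0.0], [-0.0, 0.0, -1.0]]
wrist_force: [4.4, -1.0, 2.0]
gripper_width: 0.181
```

Dropped in (z is 2.8 mm below the contact height). Now easing down and giving way to the side force.

play_rows(
  commands=[
    [[0.0003, 0, -0.001, 0, 0, 0, 1], [0.0005, 0, -0.002, 0, 0, 0, 1], [0.0005, 0, -0.003, 0, 0, 0, 1], [0.0005, 0, -0.003, 0, 0, 0, 1]],
  ],
)

```text
time_s: 12.2
tcp_pos: [0.571, -0.0266, 0.147]
ee_rot: [[-0.633, -0.774, -0.001], [-0.774, 0.633, 0.0], [0.0, 0.001, -1.0]]
wrist_force: [4.1, -0.8, 1.4]
gripper_width: 0.18
```

play_rows(
  commands=[
    [[0.0003, 0, -0.001, 0, 0, 0, 1], [0.0005, 0, -0.002, 0, 0, 0, 1], [0.0005, 0, -0.003, 0, 0, 0, 1], [0.0005, 0, -0.003, 0, 0, 0, 1]],
  ],
)

```text
time_s: 12.6
tcp_pos: [0.5714, -0.0267, 0.1439]
ee_rot: [[-0.633, -0.774, -0.001], [-0.774, 0.633, -0.0], [0.001, 0.001, -1.0]]
wrist_force: [2.8, -0.7, 0.5]
gripper_width: 0.18
```

play_rows(
  commands=[
    [[0.0003, 0, -0.001, 0, 0, 0, 1], [0.0005, 0, -0.002, 0, 0, 0, 1], [0.0005, 0, -0.003, 0, 0, 0, 1], [0.0005, 0, -0.003, 0, 0, 0, 1]],
  ],
)

```text
time_s: 13.0
tcp_pos: [0.5717, -0.0266, 0.1409]
ee_rot: [[-0.633, -0.774, -0.001], [-0.774, 0.633, -0.0], [0.001, 0.001, -1.0]]
wrist_force: [3.2, -0.5, -1.2]
gripper_width: 0.181
```

play_rows(
  commands=[
    [[0.0003, 0, -0.001, 0, 0, 0, 1], [0.0003, 0, -0.002, 0, 0, 0, 1], [0.0003, 0, -0.003, 0, 0, 0, 1], [0.0003, 0, -0.003, 0, 0, 0, 1]],
  ],
)

```text
time_s: 13.4
tcp_pos: [0.572, -0.0266, 0.1379]
ee_rot: [[-0.633, -0.774, -0.002], [-0.774, 0.633, -0.0], [0.001, 0.001, -1.0]]
wrist_force: [1.3, -0.4, -0.9]
gripper_width: 0.181
```

play_rows(
  commands=[
    [[0.0003, 0, -0.001, 0, 0, 0, 1], [0.0003, 0, -0.002, 0, 0, 0, 1], [0.0003, 0, -0.003, 0, 0, 0, 1], [0.0003, 0, -0.003, 0, 0, 0, 1]],
  ],
)

```text
time_s: 13.8
tcp_pos: [0.5725, -0.0266, 0.135]
ee_rot: [[-0.633, -0.774, -0.001], [-0.774, 0.633, -0.0], [0.001, 0.001, -1.0]]
wrist_force: [-0.1, -0.1, -0.8]
gripper_width: 0.178
```

play_rows(
  commands=[
    [[0, 0, -0.001, 0, 0, 0, 1], [0, 0, -0.002, 0, 0, 0, 1], [0, 0, -0.003, 0, 0, 0, 1], [0, 0, -0.003, 0, 0, 0, 1]],
  ],
)

```text
time_s: 14.2
tcp_pos: [0.5728, -0.0266, 0.1322]
ee_rot: [[-0.633, -0.774, -0.0], [-0.774, 0.633, -0.0], [0.0, 0.0, -1.0]]
wrist_force: [-0.9, 0.2, -1.4]
gripper_width: 0.176
```

play_rows(
  commands=[
    [[0, 0, -0.001, 0, 0, 0, 1], [0, 0, -0.002, 0, 0, 0, 1], [0, 0, -0.003, 0, 0, 0, 1], [0, 0, -0.004, 0, 0, 0, 1], [0, 0, -0.004, 0, 0, 0, 1]],
  ],
)

```text
time_s: 14.7
tcp_pos: [0.5728, -0.0265, 0.1282]
ee_rot: [[-0.633, -0.774, -0.0], [-0.774, 0.633, 0.0], [0.0, 0.0, -1.0]]
wrist_force: [0.3, -0.1, -1.0]
gripper_width: 0.184
```

play_rows(
  commands=[
    [[0, 0, -0.001, 0, 0, 0, 1], [0, 0, -0.002, 0, 0, 0, 1], [0, 0, -0.003, 0, 0, 0, 1], [0, 0, -0.003, 0, 0, 0, 1]],
  ],
)

```text
time_s: 15.1
tcp_pos: [0.5728, -0.0266, 0.1252]
ee_rot: [[-0.633, -0.774, -0.0], [-0.774, 0.633, 0.0], [0.0, 0.0, -1.0]]
wrist_force: [-0.3, 1.1, -0.7]
gripper_width: 0.182
```

play_rows(
  commands=[
    [[0, 0, -0.001, 0, 0, 0, 1], [0, 0, -0.002, 0, 0, 0, 1], [0, 0, -0.003, 0, 0, 0, 1], [0, 0, -0.004, 0, 0, 0, 1], [0, 0, -0.004, 0, 0, 0, 1]],
  ],
)

```text
time_s: 15.6
tcp_pos: [0.5729, -0.0266, 0.1212]
ee_rot: [[-0.633, -0.774, -0.0], [-0.774, 0.633, 0.0], [0.0, 0.0, -1.0]]
wrist_force: [-0.3, -0.7, -0.7]
gripper_width: 0.181
```

play_rows(
  commands=[
    [[0, 0, -0.001, 0, 0, 0, 1], [0, 0, -0.002, 0, 0, 0, 1], [0, 0, -0.003, 0, 0, 0, 1], [0, 0, -0.004, 0, 0, 0, 1], [0, 0, -0.004, 0, 0, 0, 1]],
  ],
)

```text
time_s: 16.1
tcp_pos: [0.5728, -0.0266, 0.1172]
ee_rot: [[-0.633, -0.774, -0.0], [-0.774, 0.633, 0.0], [0.0, 0.0, -1.0]]
wrist_force: [-0.0, -0.3, -0.9]
gripper_width: 0.18
```

play_rows(
  commands=[
    [[0, 0, -0.001, 0, 0, 0, 1], [0, 0, -0.002, 0, 0, 0, 1], [0, 0, -0.002, 0, 0, 0, 1]],
  ],
)

```text
time_s: 16.4
tcp_pos: [0.5728, -0.0266, 0.1152]
ee_rot: [[-0.633, -0.774, -0.0], [-0.774, 0.633, 0.0], [0.0, 0.0, -1.0]]
wrist_force: [0.3, -0.3, -0.4]
gripper_width: 0.179
```

play_rows(
  commands=[
    [[0, 0, -0.001, 0, 0, 0, 1], [0, 0, -0.0015, 0, 0, 0, 1], [0, 0, -0.0015, 0, 0, 0, 1]],
  ],
)

```text
time_s: 16.7
tcp_pos: [0.5729, -0.0266, 0.1149]
ee_rot: [[-0.632, -0.775, 0.0], [-0.775, 0.632, -0.0], [0.0, -0.0, -1.0]]
wrist_force: [-2.6, 0.5, 5.0]
gripper_width: 0.183
```

Seated: 5 N at z 0.1149, exactly collar height. Release and rise.

play_rows(
  commands=[
    [[0, 0, 0.0012, 0, 0, 0, 0.9], [0, 0, 0.0012, 0, 0, 0, 0.6], [0, 0, 0.0012, 0, 0, 0, 0.4], [0, 0, 0.0012, 0, 0, 0, 0.4], [0, 0, 0.0012, 0, 0, 0, 0.4]],
  ],
)

```text
time_s: 17.2
tcp_pos: [0.5731, -0.0265, 0.115]
ee_rot: [[-0.633, -0.774, 0.0], [-0.774, 0.633, 0.0], [-0.0, -0.0, -1.0]]
wrist_force: [-0.5, 0.0, -0.6]
gripper_width: 0.461
```

play_rows(
  commands=[
    [[0, 0, 0.01, 0, 0, 0, 0.4], [0, 0, 0.04, 0, 0, 0, 0.3], [0, 0, 0.08, 0, 0, 0, 0], [-0.003, -0.02, 0.11, 0, 0, 0.1, 0], [-0.006, -0.05, 0.12, 0, 0, 0.2, 0]],
  ],
)

```text
time_s: 17.7
tcp_pos: [0.569, -0.0762, 0.2403]
ee_rot: [[-0.46, -0.888, 0.009], [-0.888, 0.46, -0.0], [-0.004, -0.008, -1.0]]
wrist_force: [0.5, -0.9, 0.4]
gripper_width: 0.877
```

Run:
```python
from h import *
s=r.sense();print(s['tcp_pos'],s['ee_rot'].tolist(),s['gripper_width'])
d=cap('wrist','w6');s=cap('scene','s6')
def c(im,x,y,w,h,k): return cv2.resize(im[y:y+h,x:x+w],None,fx=k,fy=k,interpolation=cv2.INTER_CUBIC)
save(np.vstack([c(d['image'],0,0,640,300,1.25)[:375],np.hstack([c(s['image'],260,160,100,56,4),c(s['image'],155,230,100,56,4)])]),'v6')
```

```text
[ 0.56902974 -0.07622791  0.24032696] [[-0.45973192573497373, -0.8880147131889574, 0.008742174783576577], [-0.8880488681060281, 0.4597490672514272, -5.492763447796598e-05], [-0.003970430154921136, -0.0077887304085148, -0.9999617849513093]] 0.8771254425569055
```

View pics/v6.png

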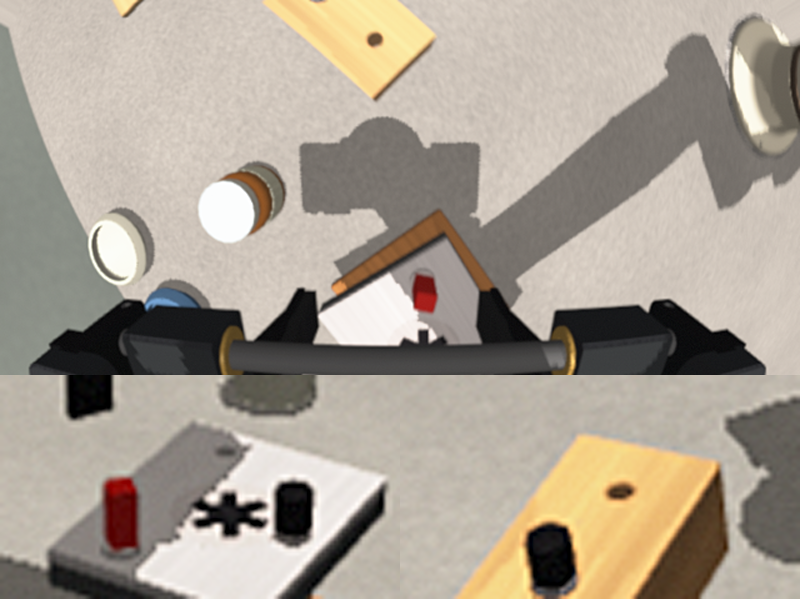

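Drift stands with its collar on the plate, and plate and flange edges are flush; the bolt is undisturbed in the block. Now go for the bolt.

play_rows(
  commands=[
    [[-0.006, -0.045, 0, 0, 0, 0.14, 0], [-0.012, -0.09, 0, 0, 0, 0.28, 0], [-0.018, -0.135, 0, 0, 0, 0.42, 0], [-0.024, -0.175, 0, 0, 0, 0.56, 0], [-0.031, -0.217, -0.01, 0, 0, 0.7, 0]],
  ],
)

```text
time_s: 18.3
tcp_pos: [0.5364, -0.295, 0.2264]
ee_rot: [[0.219, -0.976, 0.003], [-0.976, -0.219, -0.001], [0.002, -0.003, -1.0]]
wrist_force: [0.4, -0.8, 0.6]
gripper_width: 1.002
```

play_rows(
  commands=[
    [[0, 0, -0.03, 0, 0, 0.097, 0], [0, 0, -0.06, 0, 0, 0.097, 0], [0, 0, -0.08, 0, 0, 0.097, 0], [0, 0, -0.08, 0, 0, 0.097, 0]],
  ],
)

```text
time_s: 18.7
tcp_pos: [0.5337, -0.2925, 0.1414]
ee_rot: [[0.305, -0.952, -0.008], [-0.952, -0.306, 0.003], [-0.005, 0.006, -1.0]]
wrist_force: [-0.5, 0.3, -0.8]
gripper_width: 0.997
```

Run:
```python
from h import *
s=r.sense();print(s['tcp_pos'],s['ee_rot'].round(3).tolist())
d=cap('wrist','w7');im=d['image'].astype(int)
g=im[150:240,270:370]; print('bright wood mask');
dk=(g.sum(2)<130); 
n,l,st,ce=cv2.connectedComponentsWithStats(dk.astype(np.uint8))
for i in range(1,n):
    if st[i,4]>40: print(st[i],ce[i]+[270,150],wworld(d,d['pos'],d['rot'],*(ce[i]+[270,150]),.09).round(4))
save(cv2.resize(d['image'][140:260,220:420],None,fx=4,fy=4,interpolation=cv2.INTER_CUBIC),'v7')
```

```text
[ 0.53366221 -0.29253628  0.14143539] [[0.305, -0.952, -0.008], [-0.952, -0.306, 0.003], [-0.005, 0.006, -1.0]]
bright wood maskTraceback (most recent call last):
  File "<stdin>", line 8, in <module>
KeyError: 'pos'
```

Run:
```python
from h import *
d=dict(np.load('pics/w7.npz'));im=d['image'].astype(int)
dk=(im[100:236,270:370].sum(2)<130)
n,l,st,ce=cv2.connectedComponentsWithStats(dk.astype(np.uint8))
for i in range(1,n):
    if st[i,4]>20: print(st[i],ce[i]+[270,100],wworld(d,d['pos'],d['rot'],*(ce[i]+[270,100]),.09).round(4))
save(cv2.resize(d['image'][140:260,220:420],None,fx=4,fy=4,interpolation=cv2.INTER_CUBIC),'v7')
```

```text
[ 32  92  27  34 740] [314.72027027 208.73783784] [ 0.5363 -0.2964  0.09  ]
```

View pics/v7.png

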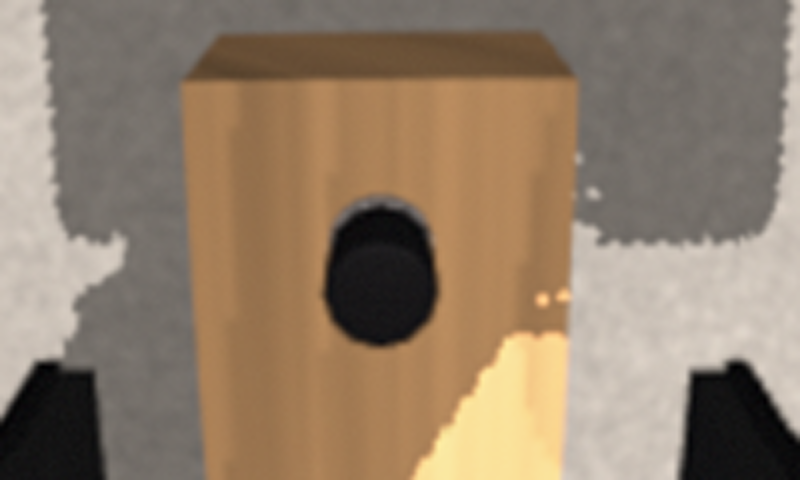

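Knob top at crop (381,293), i.e. (315,213), which puts the bolt at about (0.5355,-0.294), under the commanded pose. Descend and grip.

play_rows(
  commands=[
    [[0, 0, -0.03, 0, 0, 0, 0], [0, 0, -0.055, 0, 0, 0, 0.2], [0, 0, -0.072, 0, 0, 0, 0.4], [0, 0, -0.081, 0, 0, 0, 0.6], [0, 0, -0.081, 0, 0, 0, 0.65]],
  ],
)

```text
time_s: 19.25
tcp_pos: [0.5362, -0.2934, 0.0642]
ee_rot: [[0.307, -0.952, -0.0], [-0.952, -0.307, -0.0], [-0.0, 0.0, -1.0]]
wrist_force: [-0.4, -0.0, 1.0]
gripper_width: 0.72
```

play_rows(
  commands=[
    [[0, 0, 0, 0, 0, 0, 0.7], [0, 0, 0, 0, 0, 0, 0.75], [0, 0, 0, 0, 0, 0, 0.85], [0, 0, 0, 0, 0, 0, 1], [0, 0, 0, 0, 0, 0, 1]],
  ],
)

```text
time_s: 19.75
tcp_pos: [0.536, -0.2937, 0.0645]
ee_rot: [[0.307, -0.952, 0.001], [-0.952, -0.307, -0.0], [0.0, -0.0, -1.0]]
wrist_force: [-0.1, -0.2, 0.4]
gripper_width: 0.266
```

play_rows(
  commands=[
    [[0, 0, 0, 0, 0, 0, 1], [0, 0, 0, 0, 0, 0, 1], [0, 0, 0, 0, 0, 0, 1]],
  ],
)

```text
time_s: 20.05
tcp_pos: [0.536, -0.2936, 0.0644]
ee_rot: [[0.307, -0.952, 0.0], [-0.952, -0.307, -0.0], [0.0, -0.0, -1.0]]
wrist_force: [-0.8, 0.3, 2.7]
gripper_width: 0.246
```

play_rows(
  commands=[
    [[0, 0, 0, 0, 0, 0, 1], [0, 0, 0.02, 0, 0, 0, 1], [0, 0, 0.06, 0, 0, 0, 1], [0, 0, 0.105, 0, 0, 0, 1], [0, 0.02, 0.15, 0, 0, 0, 1]],
  ],
)

```text
time_s: 20.55
tcp_pos: [0.5354, -0.2746, 0.2145]
ee_rot: [[0.305, -0.952, -0.002], [-0.952, -0.305, 0.0], [-0.001, 0.001, -1.0]]
wrist_force: [0.7, -0.0, -0.4]
gripper_width: 0.244
```

play_rows(
  commands=[
    [[0, 0.045, 0.005, 0, 0, 0, 1], [0, 0.09, 0.005, 0, 0, 0, 1], [0, 0.135, 0.005, 0, 0, 0, 1], [0.002, 0.18, 0.005, 0, 0, 0, 1], [0.004, 0.225, 0.005, 0, 0, 0, 1]],
  ],
)

```text
time_s: 21.05
tcp_pos: [0.5394, -0.0468, 0.2186]
ee_rot: [[0.307, -0.952, -0.0], [-0.952, -0.307, 0.0], [-0.0, 0.0, -1.0]]
wrist_force: [1.8, -0.1, -1.0]
gripper_width: 0.243
```

play_rows(
  commands=[
    [[0, 0.045, 0, 0, 0, 0, 1], [0.002, 0.09, 0, 0, 0, 0, 1], [0.003, 0.13, -0.01, 0, 0, 0, 1], [0.004, 0.138, -0.03, 0, 0, 0, 1], [0.004, 0.138, -0.035, 0, 0, 0, 1]],
  ],
)

```text
time_s: 21.55
tcp_pos: [0.5422, 0.0907, 0.1813]
ee_rot: [[0.309, -0.951, -0.005], [-0.951, -0.309, -0.001], [-0.0, 0.005, -1.0]]
wrist_force: [-1.0, -0.6, -1.9]
gripper_width: 0.242
```

play_rows(
  commands=[
    [[0, 0, 0, 0, 0, 0, 1], [0, 0, 0, 0, 0, 0, 1]],
  ],
)

```text
time_s: 21.75
tcp_pos: [0.5442, 0.0886, 0.1845]
ee_rot: [[0.306, -0.952, 0.0], [-0.952, -0.306, -0.0], [0.0, -0.0, -1.0]]
wrist_force: [0.2, -0.9, -0.8]
gripper_width: 0.244
```

Run:
```python
from h import *
s=r.sense();print(s['tcp_pos'],s['ee_rot'].round(4).tolist(),s['wrist_force'])
cap('wrist','w8');d=dict(np.load('pics/w8.npz'))
save(cv2.resize(d['image'][165:265,260:390],None,fx=6,fy=6,interpolation=cv2.INTER_CUBIC),'v8')
```

```text
[0.54420344 0.08855122 0.18451151] [[0.306, -0.952, 0.0005], [-0.952, -0.306, -0.0002], [0.0004, -0.0004, -1.0]] [ 0.16710427 -0.9362815  -0.84771752]
```

View pics/v8.png

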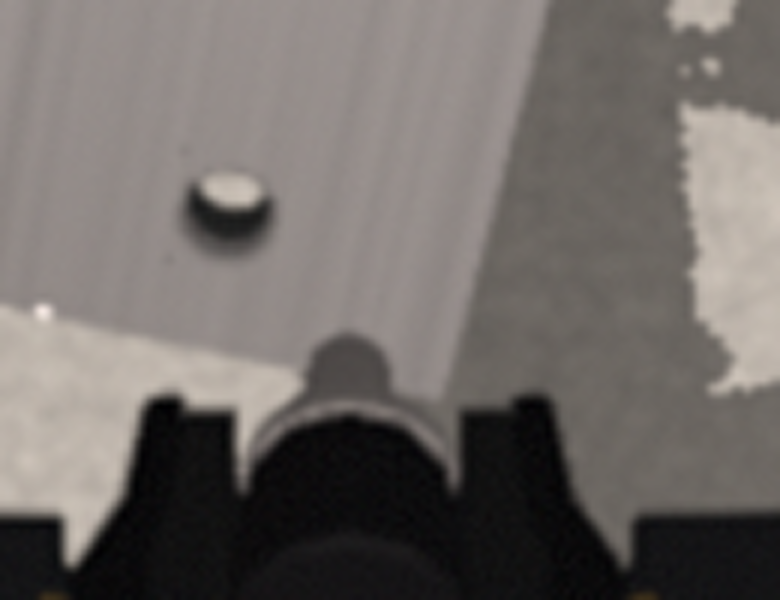

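Light shows through both holes: bolt hole centred at crop (229,208), bolt tip centred about (348,361).

Run:
```python
from h import *
d=dict(np.load('pics/w8.npz'));f=lambda u,v,z:wworld(d,d['pos'],d['rot'],260+u/6-.42,165+v/6-.42,z)
tip=f(348,361,.1481);h=f(229,208,.108);print(tip,h,h-tip)
print('light (under flange)',f(231,190,.0))
```

```text
[0.54330578 0.09000689 0.1481    ] [0.5605001  0.08975567 0.108     ] [ 0.01719432 -0.00025122 -0.0401    ]
light (under flange) [0.55717429 0.12265099 0.        ]
```

play_rows(
  commands=[
    [[0.017, -0.0003, 0, 0, 0, 0, 1], [0.0172, -0.0003, -0.012, 0, 0, 0, 1], [0.0172, -0.0003, -0.025, 0, 0, 0, 1], [0.0172, -0.0003, -0.034, 0, 0, 0, 1], [0.0172, -0.0003, -0.034, 0, 0, 0, 1]],
  ],
)

```text
time_s: 22.3
tcp_pos: [0.5593, 0.0884, 0.1479]
ee_rot: [[0.306, -0.952, -0.005], [-0.952, -0.306, -0.002], [0.0, 0.005, -1.0]]
wrist_force: [0.4, 0.5, -1.4]
gripper_width: 0.242
```

play_rows(
  commands=[
    [[0, 0, -0.002, 0, 0, 0, 1], [0, 0, -0.004, 0, 0, 0, 1], [0, 0, -0.006, 0, 0, 0, 1], [0, 0, -0.006, 0, 0, 0, 1]],
  ],
)

```text
time_s: 22.7
tcp_pos: [0.561, 0.0892, 0.1441]
ee_rot: [[0.307, -0.952, -0.0], [-0.952, -0.307, 0.0], [-0.0, 0.0, -1.0]]
wrist_force: [-0.1, -0.2, -0.9]
gripper_width: 0.247
```

play_rows(
  commands=[
    [[0.0004, -0.0008, 0, 0, 0, 0, 1], [0.0004, -0.0008, -0.001, 0, 0, 0, 1], [0.0004, -0.0008, -0.002, 0, 0, 0, 1], [0.0004, -0.0008, -0.003, 0, 0, 0, 1], [0.0004, -0.0008, -0.003, 0, 0, 0, 1]],
  ],
)

```text
time_s: 23.2
tcp_pos: [0.5614, 0.0883, 0.1409]
ee_rot: [[0.307, -0.952, -0.0], [-0.952, -0.307, -0.0], [-0.0, 0.0, -1.0]]
wrist_force: [0.3, -0.1, -0.8]
gripper_width: 0.245
```

play_rows(
  commands=[
    [[0, 0, -0.001, 0, 0, 0, 1], [0, 0, -0.002, 0, 0, 0, 1], [0, 0, -0.003, 0, 0, 0, 1], [0, 0, -0.003, 0, 0, 0, 1]],
  ],
)

```text
time_s: 23.6
tcp_pos: [0.5615, 0.0884, 0.1379]
ee_rot: [[0.307, -0.952, -0.0], [-0.952, -0.307, 0.0], [-0.0, -0.0, -1.0]]
wrist_force: [1.1, 1.0, -1.1]
gripper_width: 0.244
```

Tip is 6 mm below the plate's top with no contact. Continue through the flange.

play_rows(
  commands=[
    [[0, 0, -0.001, 0, 0, 0, 1], [0, 0, -0.002, 0, 0, 0, 1], [0, 0, -0.003, 0, 0, 0, 1], [0, 0, -0.004, 0, 0, 0, 1], [0, 0, -0.004, 0, 0, 0, 1]],
  ],
)

```text
time_s: 24.1
tcp_pos: [0.5615, 0.0884, 0.1339]
ee_rot: [[0.307, -0.952, 0.0], [-0.952, -0.307, 0.0], [-0.0, -0.0, -1.0]]
wrist_force: [-0.1, 1.1, -0.5]
gripper_width: 0.24
```

play_rows(
  commands=[
    [[0, 0, -0.001, 0, 0, 0, 1], [0, 0, -0.002, 0, 0, 0, 1], [0, 0, -0.003, 0, 0, 0, 1], [0, 0, -0.004, 0, 0, 0, 1], [0, 0, -0.004, 0, 0, 0, 1]],
  ],
)

```text
time_s: 24.6
tcp_pos: [0.5616, 0.0884, 0.1299]
ee_rot: [[0.307, -0.952, 0.0], [-0.952, -0.307, 0.0], [-0.0, -0.0, -1.0]]
wrist_force: [-0.7, 1.3, -0.2]
gripper_width: 0.242
```

play_rows(
  commands=[
    [[0, 0, -0.001, 0, 0, 0, 1], [0, 0, -0.002, 0, 0, 0, 1], [0, 0, -0.004, 0, 0, 0, 1], [0, 0, -0.006, 0, 0, 0, 1], [0, 0, -0.006, 0, 0, 0, 1]],
  ],
)

```text
time_s: 25.1
tcp_pos: [0.5615, 0.0884, 0.1237]
ee_rot: [[0.307, -0.952, -0.0], [-0.952, -0.307, 0.0], [-0.0, 0.0, -1.0]]
wrist_force: [-0.2, 2.0, -2.1]
gripper_width: 0.245
```

play_rows(
  commands=[
    [[0, 0, -0.002, 0, 0, 0, 1], [0, 0, -0.004, 0, 0, 0, 1], [0, 0, -0.006, 0, 0, 0, 1], [0, 0, -0.008, 0, 0, 0, 1], [0, 0, -0.008, 0, 0, 0, 1]],
  ],
)

```text
time_s: 25.6
tcp_pos: [0.5615, 0.0885, 0.1158]
ee_rot: [[0.307, -0.952, 0.0], [-0.952, -0.307, 0.0], [-0.0, -0.0, -1.0]]
wrist_force: [-0.0, 3.6, -0.8]
gripper_width: 0.242
```

play_rows(
  commands=[
    [[0, 0, -0.001, 0, 0, 0, 1], [0, 0, -0.002, 0, 0, 0, 1], [0, 0, -0.003, 0, 0, 0, 1], [0, 0, -0.003, 0, 0, 0, 1]],
  ],
)

```text
time_s: 26.0
tcp_pos: [0.5616, 0.0884, 0.1131]
ee_rot: [[0.307, -0.952, 0.0], [-0.952, -0.307, 0.0], [-0.0, -0.0, -1.0]]
wrist_force: [0.0, 2.6, 0.8]
gripper_width: 0.247
```

play_rows(
  commands=[
    [[0, 0.0003, -0.0005, 0, 0, 0, 1], [0, 0.0005, -0.001, 0, 0, 0, 1], [0, 0.0005, -0.001, 0, 0, 0, 1]],
  ],
)

```text
time_s: 26.3
tcp_pos: [0.5615, 0.0886, 0.1124]
ee_rot: [[0.307, -0.952, 0.0], [-0.952, -0.307, -0.0], [0.0, 0.0, -1.0]]
wrist_force: [-0.8, 1.8, 3.4]
gripper_width: 0.246
```

play_rows(
  commands=[
    [[0, 0, -0.0005, 0, 0, 0, 1], [0, 0, -0.001, 0, 0, 0, 1], [0, 0, -0.001, 0, 0, 0, 1]],
  ],
)

```text
time_s: 26.6
tcp_pos: [0.5616, 0.0886, 0.1123]
ee_rot: [[0.307, -0.952, 0.0], [-0.952, -0.307, -0.0], [0.001, -0.0, -1.0]]
wrist_force: [-2.2, 2.7, 7.4]
gripper_width: 0.24
```

play_rows(
  commands=[
    [[0, 0, 0.0015, 0, 0, 0, 0.9], [0, 0, 0.0015, 0, 0, 0, 0.6], [0, 0, 0.0015, 0, 0, 0, 0.4], [0, 0, 0.0015, 0, 0, 0, 0.4], [0, 0, 0.0015, 0, 0, 0, 0.4]],
  ],
)

```text
time_s: 27.1
tcp_pos: [0.5613, 0.0885, 0.1123]
ee_rot: [[0.307, -0.952, -0.001], [-0.952, -0.307, -0.0], [0.0, 0.001, -1.0]]
wrist_force: [0.7, 0.7, -0.2]
gripper_width: 0.523
```

play_rows(
  commands=[
    [[0, 0, 0.01, 0, 0, 0, 0.3], [0, 0, 0.04, 0, 0, 0, 0.2], [0, 0, 0.08, 0, 0, 0, 0], [-0.03, 0.03, 0.11, 0, 0, 0, 0], [-0.06, 0.06, 0.13, 0, 0, 0, 0]],
  ],
)

```text
time_s: 27.6
tcp_pos: [0.5021, 0.1491, 0.2455]
ee_rot: [[0.304, -0.953, 0.004], [-0.953, -0.304, 0.001], [-0.0, -0.004, -1.0]]
wrist_force: [-0.1, 0.2, -0.5]
gripper_width: 0.954
```

play_rows(
  commands=[
    [[-0.02, 0.045, 0, 0, 0, 0, 0], [-0.04, 0.09, 0, 0, 0, 0, 0], [-0.06, 0.135, 0, 0, 0, 0, 0], [-0.08, 0.18, 0, 0, 0, 0, 0], [-0.08, 0.18, 0, 0, 0, 0, 0]],
  ],
)

```text
time_s: 28.1
tcp_pos: [0.4197, 0.3333, 0.2433]
ee_rot: [[0.313, -0.95, 0.001], [-0.95, -0.313, 0.002], [-0.001, -0.002, -1.0]]
wrist_force: [0.6, -0.8, -0.1]
gripper_width: 0.998
```

Run:
```python
from h import *
s=cap('scene','s9');t=cap('top','t9')
def c(im,x,y,w,h,k): return cv2.resize(im[y:y+h,x:x+w],None,fx=k,fy=k,interpolation=cv2.INTER_CUBIC)
save(np.hstack([c(s['image'],260,160,100,110,4),c(t['image'],280,140,100,110,4)]),'v9')
print(r.sense()['wrist_force'],r.sense()['tcp_pos'])
```

```text
[ 0.28771012  0.72593631 -0.72384139] [0.4208941  0.3297124  0.24307637]
```

View pics/v9.png

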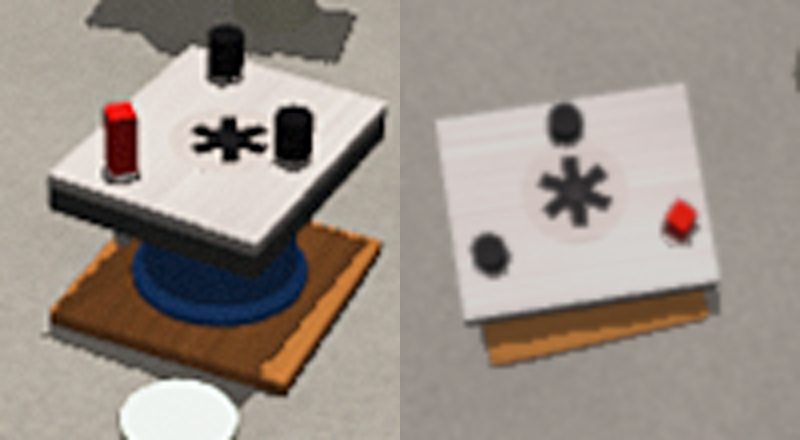

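Drift (scene crop (121,140)) and bolt (225,55) both sit collar-down on the plate, with the plate flush on the flange and the arm well clear. I'm handing it in.

```bash
python3 -c "
from station import r
print(r.finish_job())"
```

```text
the job is handed in; nothing more can be done
None
```

The job is done and handed in at about 28 s of robot time.

- **Drift:** I levered the plate about 24 mm clockwise with the drift tip, at roughly 7 N. The tip overshot the flange hole slightly, so I eased it back about 2 mm within the play. It then dropped in and went down until the collar met the plate, with 5 N at the expected height. I left it there.
- **Bolt:** I then fitted the bolt until its collar met the plate, with 7 N at the expected height. It met almost no resistance on the way down.

**Last checks:** the final pictures from both fixed cameras show both collars on the plate and the plate flush with the flange. The arm was clear, and the wrist force read about 1 N. In all the readings I took, the force stayed under 10 N. I commanded no contact with the cup, jar or bowl, but the final close-ups did not frame all three.

**Disagreement:** the two fixed cameras' first position estimates differed by about 3 mm. I settled that with the wrist camera and by feel.

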